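# Roll a dowel one full turn to check it for straightness

## Robot

A 6-joint arm with a two-finger parallel gripper is mounted at the origin on the work surface. World frame = base frame: x ahead of the robot, y to its left, z up, the work surface at z = 0. Lengths are in m, angles in rad, forces in N, time in s.
With the tool pointing down it reaches from about 0.4 to 0.825 m from the base axis. Payload 7 kg.
Tool frame: the origin (TCP) lies between the finger pads; the fingertips stand 22 mm ahead of it and the grasp point (between the pads) lies 3 mm ahead of it (arm.tip_reach is the distance from the TCP to the fingertips, in m); z points along the fingers, y is the line along which they close (so a half turn about z gives the same grasp; the last joint's range is limited). The gripper opens to 88 mm and grips with 3 to 60 N. Pads are 19 mm wide; open, the fingers measure 130 mm over their backs; the gripper's body (78 mm by 193 mm) begins 47 mm behind the grasp point.
Start: joints at [1.6, 0.359, 0.012, 0, -1.224, -0.288], TCP at [0.173, 0.652, 0.249] pointing down, gripper open.
Joint ranges: [-3.07, 3.07], [-1.43, 2.12], [-1.02, 1.25], [-3.03, 1.67], [-3.05, -0], [-3.03, 3.03]. Speed limits (rad/s): [2.39, 2.39, 3.01, 3.14, 3.14, 3.14].

## Interface

Orientations are given as [roll, pitch, yaw] about the fixed x, y, z axes, in that order (R = Rz(yaw) Ry(pitch) Rx(roll)).
In Python, from station import arm, viewer gives the robot as it stands. The module is installed in compiled form; this text tells all that it offers.
- The arm moves only by the tool apply_moves, never from a script. Its argument "commands" is a list that holds one entry, the list of rows, each a list of 5 numbers: the closure, from -1 (fully open) to 1 (shut), then the shift along the world's x, y, z as a fraction of full scale, then the turn about the world's z as a fraction of full scale. In form: [[[fingers, tx, ty, tz, yaw], ...]]. A call has 1 to 12 rows; each row shifts and turns the commanded pose from where the row before left it; what a row does not reach is not made up. Full scale, the value 1, is 20 cm for a shift and pi rad for a turn. A row lasts 1/10 s, in which the tool goes at most 50 mm and 8.59 degrees, less where a joint would pass 70% of its speed; a pose out of reach is approached as far as the arm can. A call with a number of a shift or a turn outside -1 to 1 is refused whole. A call with a gripper value outside its range is refused whole. The fingers move at their own pace and stop on an object; "force" is the grip in N (left out, the last holds). Time passes only in rows, so rows that do not move let the fingers close. It gives the time, the measured TCP pose, the force, the opening and the grip force at its end, in the units of the state.
- arm.get_state(): the state, without advancing time (a new reading comes with each control period).
- viewer.grab_frame(name): name is "scene" or "top" or "wrist"; returns a dict with "image" (400x640x3 uint8, blue, green, red), "mtx" (3x3 intrinsics, pixels), "rvec" (rotation vector, rad) and "tvec" (3), from world to camera coordinates, as OpenCV has them. Camera axes: x right, y down, z forward; pixel columns grow to the right and rows downward; lengths in m; the calibration is good to about 2 mm. A picture is of the moment at which its call begins. There is no depth.
- arm.job_done(): hands the job in; it is judged then, once.
The state is a dict: "t": time; "q": joint angles; "qd": joint speeds; "joint_efforts": joint torques, N m; "eef_pos": TCP position; "ee_rot": TCP orientation; "force": force on the tool from outside, world axes, zero at the start; "moment": the same for the moment, N m; "width": finger opening in m; "gripper_force": force on a finger pad.
Only numpy, scipy, OpenCV 4.12 (cv2) and the standard library are available. Lean on these libraries where they do the work, as an engineer would, in place of code of your own. Each camera call takes 0.05 s, during which the arm holds its last target. There are 200 camera calls.

## Task

Check the round wooden dowel for straightness: pushing on its top with the fingertips, roll it along the white board through one full turn, from the red line to the green line, and leave it lying still along the green line with its blue stripe on top again. Roll it rather than slide it, do not pick it up or shove it from the side, and leave the other things on the bench and board where they are.

Things in the scene. Friction and masses are not known exactly. Their poses are not given: they have to be found in the camera images.
- dowel: round brown wooden dowel, 50 mm diameter, 200 mm long, 0.2 to 0.4 kg, loose on the board. Origin: middle of its axis (25 mm above the board). Its y runs along its length; its z points to the blue stripe (6 mm wide, full length), on top at the start. It rolls with some resistance: let go, it stops in about 10 mm from 0.1 m/s. Carried at its top without slip, its centre moves half as far as the fingertip
- board: the white test board, fixed to the bench, 380 mm (its x) by 270 mm (its y) and 12 mm thick, level. Origin at the centre of its underside, on the bench top. Its +x is the direction in which the dowel is to be rolled
- start_line (a point): middle of the red line on the board's top face, which runs the board's full width (along its y); 6 mm wide. The dowel starts lying along it
- finish_line (a point): middle of the green line on the board's top face, parallel to the red one, 6 mm wide, 157 mm farther in the board's +x: one circumference of the dowel
- finial: bystander: dark turned wooden finial, 38 mm across, 50 mm high, standing loose on the board about 100 mm beyond the green line, near one side. Origin at the centre of its underside
- collar: bystander: brass collar, 44 mm across, 22 mm high, loose on the board about 100 mm beyond the green line, near one side. Origin at the centre of its underside
- glue: bystander: yellow glue bottle, 60 mm across, 170 mm high, standing beside the board. Origin at the centre of its underside
- wax: bystander: green tin of wax, 80 mm across, 55 mm high, beside the board. Origin at the centre of its underside
- screws: bystander: amber jar, 66 mm across, 85 mm high, beside the board. Origin at the centre of its underside
- offcut: bystander: short pale round offcut standing upright, 40 mm across, 100 mm high, past the board's end. Origin at the centre of its underside
- hammer: bystander: hammer lying behind the board's red-line end, about 0.3 m long. Origin near its middle, on the bench
Things that resemble listed ones, but are neither listed nor needed, are in the scene too. What is shaped like the dowel but purple is not meant.

How it is judged:
On the way, in this order (a step that is already met when the one before it is completed fails the run):
1. the fingers push the dowel while it is still near the red line (contact force between the fingers and dowel above 0.2 N and x of dowel in the frame of board below -0.07 m), for 0.02 s.
2. half-way between the lines the dowel has half turned (stripe underneath): it rolls and does not slide (angle between dowel's own z axis and vertical above 2.5 rad and x of dowel in the frame of board between -0.0515 and 0.0085 m), for 0.02 s.
At the end, for the whole second after the job is handed in: The dowel lies still on the board, its middle within 12 mm of the green line and 35 mm of its midpoint, parallel to it within 0.15 rad, blue stripe within 0.5 rad of straight up after one rolled turn; the other things are within 25 mm of where they were (x of dowel in the frame of board between 0.04508 and 0.06908 m and y of dowel in the frame of board between -0.035 and 0.035 m and angle between the y axis of dowel and the y axis of board, either way round below 0.15 rad and angle between dowel's own z axis and vertical below 0.5 rad and height (world z) of dowel between 0.033 and 0.041 m and linear speed of dowel below 0.01 m/s and distance of each of finial, collar, glue, wax, screws, offcut, hammer from where it was at the start of the episode below 0.025 m); the robot touches nothing.
It fails at once if the dowel is lifted clear of the board (height (world z) of dowel above 0.049 m).
It fails at once if the fingers reach down past the dowel's mid-height and shove or grip its sides (contact force between the fingers and dowel above 0.5 N and height (world z) of the grasp point below 0.05 m).
It fails at once if one of the other loose things is knocked or moved by more than 25 mm (distance of any of finial, collar, glue, wax, screws, offcut, hammer from where it was at the start of the episode above 0.025 m).
It also fails if it takes over 64 s, if anything falls off the work surface, if the arm or the gripper's body presses on something with over 40 N, if the wrist force passes 120 N, or if a joint passes its speed limit or range.

## Working session

There is one attempt and no reset: what is moved stays moved. The work goes in short steps, Python scripts to look and compute and a tool call to move; the robot and the scene stay as the last step left them, time stands still between calls to the robot, and variables do not carry over. Pictures are saved under pics/ and viewed, at most 10 in all, crops included, and the job is handed in when it is done.

Besides the shell and the picture viewer there is one more tool, called after ">>>" by a JSON object that holds its "name" and its "arguments", one argument or row to a line. apply_moves: Moves the arm, as the interface text tells. Shift numbers are shares of 20 cm and turn numbers shares of pi rad, none past 1 either way. Its arguments: {"type":"object","properties":{"commands":{"type":"array","items":{"type":"array","items":{"type":"array","items":{"type":"number"}}}},"force":{"type":"number"}},"required":["commands"]}

```bash
mkdir -p pics; cat > h.py <<'E'
import numpy as np, cv2
from station import arm, viewer
def ray(f,uv,z):
    R=cv2.Rodrigues(np.array(f['rvec'],float))[0]; t=np.array(f['tvec'],float).ravel()
    uv=np.array(uv,float).reshape(-1,2)
    d=np.c_[uv,np.ones(len(uv))]@np.linalg.inv(f['mtx']).T@R
    c=-R.T@t
    return c+d*((z-c[2])/d[:,2])[:,None]
E
python3 - <<'E'
from h import *
import pickle
F={n:viewer.grab_frame(n) for n in("top","scene")}
pickle.dump(F,open('f0.pkl','wb'))
for n in F: cv2.imwrite(f'pics/{n}0.png',F[n]['image'])
s=arm.get_state(); print(s['t'],s['eef_pos'],s['ee_rot'],s['width'],s['force'],arm.tip_reach)
E
```

```text
0.1 [0.17265161 0.65212948 0.247711  ] [ 3.14009647e+00 -1.61010729e-04 -2.58887760e-01] 0.08742893904771888 [-0.16383254 -0.60005705  0.54682706] 0.022
```

View pics/top0.png

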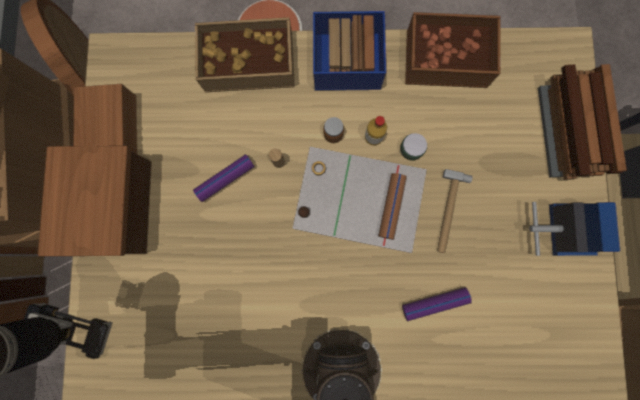

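View pics/scene0.png

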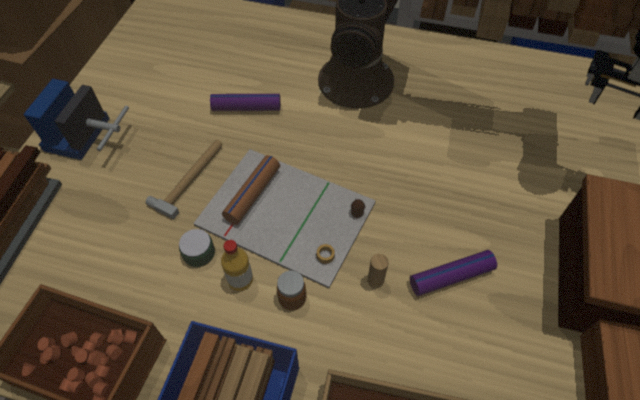

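The top view shows the base at (341,370). The board is centred near (360,200), with the brown dowel and its blue stripe at (393,206) on the red line, and the green line at (342,195). The finial is at (304,212) and the collar at (319,168). The only dowel-shaped candidates are this brown one and the purple ones at (224,178) and (437,303). The brown one fits, because it lies on the red line with a blue stripe.

```bash
python3 - <<'E'
from h import *
import pickle
F=pickle.load(open('f0.pkl','rb'))
for n,roi in (("top",(290,145,430,255)),("scene",(190,145,380,285))):
    f=F[n]; im=f['image']; x0,y0,x1,y1=roi
    hsv=cv2.cvtColor(im,cv2.COLOR_BGR2HSV); M=np.zeros(im.shape[:2],np.uint8); M[y0:y1,x0:x1]=255
    def mask(lo,hi): return cv2.inRange(hsv,lo,hi)&M
    def line(m,z,name):
        k,l,st,_=cv2.connectedComponentsWithStats(m)
        m=(l==1+np.argmax(st[1:,4])).astype(np.uint8)
        p=np.argwhere(m)[:,::-1]; P=ray(f,p,z)[:,:2]; c=P.mean(0)
        d=np.linalg.svd(P-c,full_matrices=0)[2][0]; s=(P-c)@d; w=(P-c)@[-d[1],d[0]]
        mid=c+d*(s.max()+s.min())/2
        print(n,name,len(p),'mid',mid.round(4),'ang',np.degrees(np.arctan2(d[1],d[0])).round(2),'len',np.ptp(s).round(3),'wid',np.ptp(w).round(3))
    line(mask((45,70,40),(90,255,255)),.012,'green')
    line(mask((100,60,40),(140,255,255)),.062,'stripe')
    line(mask((0,70,40),(18,255,200)),.037,'brown')
    w=mask((0,0,110),(180,40,255)); c=max(cv2.findContours(w,0,1)[0],key=cv2.contourArea)
    b=cv2.boxPoints(cv2.minAreaRect(ray(f,cv2.convexHull(c)[:,0],.012)[:,:2].astype(np.float32)))
    print(n,'board c',b.mean(0).round(4),'sides',np.linalg.norm(b[1]-b[0]).round(3),np.linalg.norm(b[2]-b[1]).round(3),'corners',b.round(3).tolist())
im=F['top']['image'][140:260,285:435]; cv2.imwrite('pics/crop.png',cv2.resize(im,None,fx=5,fy=5,interpolation=2))
E
```

```text
top green 2 mid [ 0.5335 -0.0077] ang 179.37 len 0.003 wid 0.0
top stripe 9 mid [ 0.4385 -0.1482] ang 169.02 len 0.024 wid 0.002
top brown 495 mid [ 0.499  -0.1507] ang 167.18 len 0.254 wid 0.024
top board c [ 0.5209 -0.0631] sides 0.269 0.378 corners [[0.35100001096725464, -0.22100000083446503], [0.6140000224113464, -0.2759999930858612], [0.6909999847412109, 0.09399999678134918], [0.42800000309944153, 0.15000000596046448]]
scene green 139 mid [ 0.5346 -0.0077] ang -11.79 len 0.255 wid 0.004
scene stripe 98 mid [ 0.4961 -0.1617] ang -12.96 len 0.19 wid 0.004
scene brown 1277 mid [ 0.5105 -0.1627] ang -11.63 len 0.265 wid 0.057
scene board c [ 0.5482 -0.0684] sides 0.318 0.378 corners [[0.3540000021457672, -0.22100000083446503], [0.6650000214576721, -0.28600001335144043], [0.7419999837875366, 0.08399999886751175], [0.4309999942779541, 0.14900000393390656]]
```

View pics/crop.png

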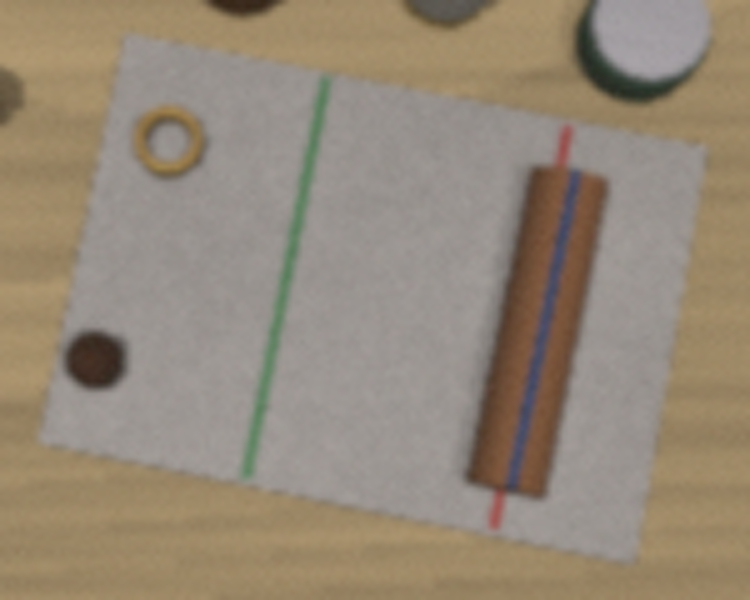

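The enlarged crop shows one brown dowel with its blue stripe on top. It lies on the red line from (568,130) to (495,525), and the green line runs from (325,80) to (248,475). From the top view the board measures 378 x 269 mm (380 x 270 given), with +x at 78.2° in the world. The green midpoint is about (.533, -.007) and the dowel is about (.497, -.162). I'll move above the dowel with the closing line along its axis.

>>> {"name": "apply_moves", "arguments": {
  "commands": [
    [[-1,0.136,-0.147,0,-0.044],[-1,0.136,-0.147,0,-0.044],[-1,0.136,-0.147,0,-0.044],[-1,0.136,-0.147,0,-0.044],[-1,0.136,-0.147,0,-0.044],[-1,0.136,-0.147,0,-0.044],[-1,0.136,-0.147,0,-0.044],[-1,0.136,-0.147,0,-0.044],[-1,0.136,-0.147,0,-0.044],[-1,0.136,-0.147,0,-0.044],[-1,0.136,-0.147,0,-0.044],[-1,0.136,-0.147,0,0]]
  ]
}}

```text
t: 1.3
eef_pos: [0.4999, 0.2982, 0.2483]
ee_rot: [3.141, -0.0, -1.784]
force: [1.2, 0.9, 0.2]
width: 0.0872
gripper_force: 0.0
```

>>> {"name": "apply_moves", "arguments": {
  "commands": [
    [[-1,0,-0.2,0,0],[-1,0,-0.2,0,0],[-1,0,-0.2,0,0],[-1,0,-0.2,0,0],[-1,0,-0.2,0,0],[-1,0,-0.2,0,0],[-1,0,-0.2,0,0],[-1,0,-0.2,-0.05,0],[-1,0,-0.2,-0.1,0],[-1,0,-0.2,-0.1,0],[-1,0,-0.2,-0.1,0],[-1,0,-0.2,-0.1,0]]
  ]
}}

```text
t: 2.5
eef_pos: [0.4987, -0.1819, 0.1578]
ee_rot: [-3.142, 0.0, -1.779]
force: [1.8, -0.1, -0.7]
width: 0.0876
gripper_force: 0.0
```

>>> {"name": "apply_moves", "arguments": {
  "commands": [
    [[-1,0,0,0,0],[-1,0,0,0,0],[-1,0,0,0,0]]
  ]
}}

```text
t: 2.8
eef_pos: [0.4994, -0.1799, 0.1589]
ee_rot: [-3.141, 0.0, -1.779]
force: [0.3, -0.1, -0.6]
width: 0.0878
gripper_force: 0.0
```

```bash
python3 - <<'E'
from h import *
f=viewer.grab_frame("wrist"); cv2.imwrite('pics/w1.png',f['image'])
s=arm.get_state(); print(s['t'],s['eef_pos'],np.degrees(s['ee_rot']),s['q'],s['force'])
E
```

```text
2.85 [ 0.49961451 -0.17958257  0.15916797] [-1.79941215e+02  1.15409405e-02 -1.01893266e+02] [ 2.45934340e-02  2.00896194e-01 -4.29029342e-01  4.95972296e-05
 -9.39825981e-01 -2.32199429e-01] [-0.55332049  0.40361497 -0.27762482]
```

View pics/w1.png

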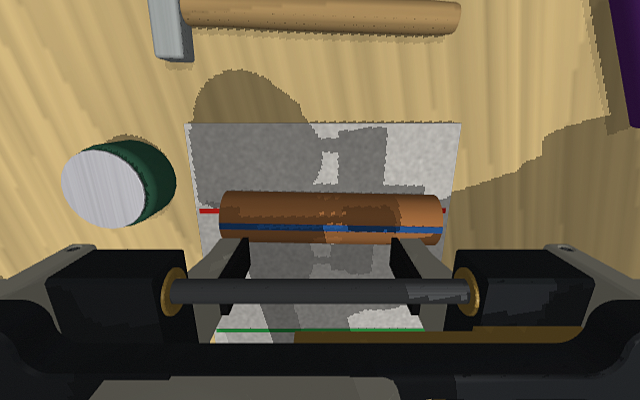

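The wrist view shows the dowel from (220,215) to (442,220) with the stripe at row 230, the red line ends at (208,211) and (445,211), and the green line at row 330. The fingers are just beyond it, at (235,260) and (405,260). I'll write a dowel tracker that uses its far silhouette edge.

```bash
cat >> h.py <<'E'
B=np.array([.521,-.063]); A=np.radians(78.2); EX=np.array([np.cos(A),np.sin(A)]); EY=np.array([-EX[1],EX[0]])
def tob(P): P=np.atleast_2d(P)[:,:2]-B; return np.c_[P@EX,P@EY]
def big(m):
    k,l,st,_=cv2.connectedComponentsWithStats(m)
    return np.uint8(l==1+np.argmax(st[1:,4]))
def dowel(name="wrist",save=None):
    f=viewer.grab_frame(name); im=f['image']
    if save: cv2.imwrite(save,im)
    s=arm.get_state(); hsv=cv2.cvtColor(im,cv2.COLOR_BGR2HSV)
    P=ray(f,np.indices(im.shape[:2])[::-1].reshape(2,-1).T,.04); b=tob(P).reshape(400,640,2)
    on=np.uint8((abs(b[...,0])<.17)&(abs(b[...,1])<.14))*255
    m=big((cv2.inRange(hsv,(4,110,25),(17,255,255))|cv2.inRange(hsv,(100,120,40),(125,255,255)))&on)
    cols=np.where(m.any(0))[0]; c=cols[8:-8]; r=m.argmax(0)[c]
    k=np.polyfit(c,r,1); ok=abs(np.polyval(k,c)-r)<2; k=np.polyfit(c[ok],r[ok],1)
    R=cv2.Rodrigues(np.array(f['rvec'],float))[0]; C=-R.T@np.array(f['tvec'],float).ravel()
    e=[(c[0],np.polyval(k,c[0])-.5),(c[-1],np.polyval(k,c[-1])-.5)]
    d=ray(f,e,.037)-C; n=np.cross(d[0],d[1]); n/=np.linalg.norm(n); n*=-np.sign(n[:2]@EX)  # n towards -x
    q=tob(ray(f,e,.037)); nx=n[:2]@EX
    ang=np.arctan2(q[0,0]-q[1,0],q[0,1]-q[1,1]); ang=(ang+np.pi/2)%np.pi-np.pi/2
    tl=tob(s['eef_pos'])[0]
    ends=tob(ray(f,[(cols[0],np.polyval(k,cols[0])),(cols[-1],np.polyval(k,cols[-1]))],.037))[:,1]
    print('t %.2f dowel x %.4f ymid %.4f len %.3f skew %.3f | tool bx %.4f by %.4f z %.4f F %s'%(s['t'],q[:,0].mean()-.025/nx,ends.mean(),np.ptp(ends),ang,*tl,s['eef_pos'][2],np.round(s['force'],1)))
    bl=cv2.inRange(hsv,(100,120,40),(125,255,255))&on
    if (bl>0).sum()>60: y,x=np.nonzero(big(bl)); print(' stripe x@.062 %.4f'%np.median(tob(ray(f,np.c_[x,y],.062))[:,0]))
    g=cv2.inRange(hsv,(45,70,40),(90,255,255))&on
    P=tob(ray(f,np.argwhere(g)[:,::-1],.012)) if g.any() else np.zeros((0,2))
    P=P[abs(P[:,0]-.057)<.02]
    if len(P)>20: print(' green x %.4f n %d'%(np.median(P[:,0]),len(P)))
    return f
E
python3 -c "
from h import *
f=dowel()
hsv=cv2.cvtColor(f['image'],cv2.COLOR_BGR2HSV)
r=cv2.inRange(hsv,(172,100,60),(180,255,255))|cv2.inRange(hsv,(0,180,60),(3,255,255))
P=tob(ray(f,np.argwhere(r)[:,::-1],.012)); P=P[(abs(P[:,0]+.1)<.02)&(abs(P[:,1])<.14)]; print('red',np.median(P[:,0]),len(P))
"
```

```text
t 2.90 dowel x -0.1034 ymid 0.0086 len 0.212 skew 0.023 | tool bx -0.1183 by -0.0029 z 0.1593 F [ 0.9 -0.9  0.4]
 stripe x@.062 -0.1041
 green x 0.0543 n 777
red -0.10259518684139704 108
```

>>> {"name": "apply_moves", "arguments": {
  "commands": [
    [[-1,0.0025,0.012,-0.08,0],[-1,0,0,-0.08,0],[-1,0,0,-0.08,0],[-1,0,0,-0.08,0],[-1,0,0,-0.02,0],[-1,0,0,-0.01,0],[-1,0,0,0,0],[-1,0,0,0,0]]
  ]
}}

```text
t: 3.7
eef_pos: [0.5003, -0.1777, 0.0895]
ee_rot: [-3.14, 0.0, -1.779]
force: [-1.0, -0.7, -0.6]
width: 0.0876
gripper_force: 0.0
```

>>> {"name": "apply_moves", "arguments": {
  "commands": [
    [[-1,0,0,-0.01,0],[-1,0,0,-0.01,0],[-1,0,0,0,0]]
  ]
}}

```text
t: 4.0
eef_pos: [0.4995, -0.178, 0.0844]
ee_rot: [3.141, -0.0, -1.779]
force: [0.8, -0.0, 0.5]
width: 0.0875
gripper_force: 0.0
```

>>> {"name": "apply_moves", "arguments": {
  "commands": [
    [[-1,0,0,-0.005,0],[-1,0,0,0,0]]
  ]
}}

```text
t: 4.2
eef_pos: [0.4997, -0.178, 0.0836]
ee_rot: [-3.141, -0.0, -1.779]
force: [0.5, -0.4, 1.4]
width: 0.0875
gripper_force: 0.8
```

>>> {"name": "apply_moves", "arguments": {
  "commands": [
    [[-1,0,0,-0.005,0],[-1,0,0,0,0]]
  ]
}}

```text
t: 4.4
eef_pos: [0.4998, -0.1782, 0.0832]
ee_rot: [-3.141, -0.0, -1.779]
force: [-2.2, -1.2, 7.2]
width: 0.0877
gripper_force: 3.7
```

>>> {"name": "apply_moves", "arguments": {
  "commands": [
    [[-1,0.0061,0.0294,0,0],[-1,0.0061,0.0294,0,0],[-1,0.0061,0.0294,0,0],[-1,0.0061,0.0294,0,0]]
  ]
}}

```text
t: 4.8
eef_pos: [0.5052, -0.1545, 0.084]
ee_rot: [-3.14, -0.0, -1.779]
force: [-2.9, 0.8, 13.8]
width: 0.0879
gripper_force: 6.8
```

```bash
python3 -c "
from h import *
dowel()"
```

```text
t 4.85 dowel x -0.0914 ymid 0.0089 len 0.218 skew 0.024 | tool bx -0.0922 by -0.0032 z 0.0840 F [-3.3  1.7 14.7]
 stripe x@.062 -0.0824
```

>>> {"name": "apply_moves", "arguments": {
  "commands": [
    [[-1,0.0061,0.0294,0,0],[-1,0.0061,0.0294,0,0],[-1,0.0061,0.0294,0,0],[-1,0.0061,0.0294,0,0],[-1,0,0,0,0],[-1,0,0,0.05,0],[-1,-0.0122,-0.0588,0,0],[-1,-0.0122,-0.0588,0,0],[-1,0,0,0,0]]
  ]
}}

```text
t: 5.75
eef_pos: [0.5036, -0.1559, 0.0922]
ee_rot: [3.141, -0.0, -1.781]
force: [-1.0, 0.6, -0.5]
width: 0.0878
gripper_force: 0.0
```

```bash
python3 -c "
from h import *
dowel()"
```

```text
t 5.80 dowel x -0.0790 ymid 0.0084 len 0.217 skew 0.023 | tool bx -0.0941 by -0.0021 z 0.0922 F [-0.9 -0.5 -0.6]
```

>>> {"name": "apply_moves", "arguments": {
  "commands": [
    [[-1,0.003,0.0147,-0.03,0],[-1,0,0,-0.02,0],[-1,0.0082,0.0392,0,0],[-1,0.0082,0.0392,0,0],[-1,0.0082,0.0392,0,0],[-1,0.0082,0.0392,0,0],[-1,0.0082,0.0392,0,0],[-1,0.0082,0.0392,0,0],[-1,0,0,0,0],[-1,0,0,0.05,0],[-1,-0.0122,-0.0588,0,0],[-1,-0.0122,-0.0588,0,0]]
  ]
}}

```text
t: 7.0
eef_pos: [0.5098, -0.1284, 0.0925]
ee_rot: [3.141, 0.0, -1.779]
force: [-0.1, -0.0, -0.7]
width: 0.0877
gripper_force: 0.0
```

```bash
python3 -c "
from h import *
dowel()"
```

```text
t 7.05 dowel x -0.0545 ymid 0.0079 len 0.217 skew 0.023 | tool bx -0.0678 by -0.0019 z 0.0921 F [-0.3 -2.2 -0.6]
 green x 0.0546 n 411
```

>>> {"name": "apply_moves", "arguments": {
  "commands": [
    [[-1,0.001,0.005,-0.03,0],[-1,0,0,-0.02,0],[-1,0.0082,0.0392,0,0],[-1,0.0082,0.0392,0,0],[-1,0.0082,0.0392,0,0],[-1,0.0082,0.0392,0,0],[-1,0.0082,0.0392,0,0],[-1,0.0082,0.0392,0,0],[-1,0,0,0,0],[-1,0,0,0.05,0],[-1,-0.0122,-0.0588,0,0],[-1,-0.0122,-0.0588,0,0]]
  ]
}}

```text
t: 8.25
eef_pos: [0.5149, -0.104, 0.0924]
ee_rot: [3.141, 0.0, -1.779]
force: [-0.5, -0.5, 0.4]
width: 0.0875
gripper_force: 0.0
```

```bash
python3 -c "
from h import *
dowel()"
```

```text
t 8.30 dowel x -0.0298 ymid 0.0072 len 0.217 skew 0.023 | tool bx -0.0430 by -0.0019 z 0.0921 F [-0.5 -1.5 -0.3]
 green x 0.0552 n 1012
```

>>> {"name": "apply_moves", "arguments": {
  "commands": [
    [[-1,0.001,0.005,-0.03,0],[-1,0,0,-0.02,0],[-1,0.0082,0.0392,0,0],[-1,0.0082,0.0392,0,0],[-1,0.0082,0.0392,0,0],[-1,0.0082,0.0392,0,0],[-1,0.0082,0.0392,0,0],[-1,0.0082,0.0392,0,0],[-1,0,0,0,0],[-1,0,0,0.05,0],[-1,-0.0122,-0.0588,0,0],[-1,-0.0122,-0.0588,0,0]]
  ]
}}

```text
t: 9.5
eef_pos: [0.52, -0.0795, 0.0924]
ee_rot: [3.141, 0.0, -1.779]
force: [-0.6, 0.4, -0.1]
width: 0.0876
gripper_force: 0.0
```

```bash
python3 -c "
from h import *
dowel()"
```

```text
t 9.55 dowel x -0.0051 ymid 0.0065 len 0.217 skew 0.024 | tool bx -0.0179 by -0.0018 z 0.0921 F [-1.2 -1.6 -0.6]
```

>>> {"name": "apply_moves", "arguments": {
  "commands": [
    [[-1,0.001,0.005,-0.03,0],[-1,0,0,-0.02,0],[-1,0.0082,0.0392,0,0],[-1,0.0082,0.0392,0,0],[-1,0.0082,0.0392,0,0],[-1,0.0082,0.0392,0,0],[-1,0.0082,0.0392,0,0],[-1,0.0082,0.0392,0,0],[-1,0,0,0,0],[-1,0,0,0.05,0],[-1,-0.0122,-0.0588,0,0],[-1,-0.0122,-0.0588,0,0]]
  ]
}}

```text
t: 10.75
eef_pos: [0.5252, -0.055, 0.0924]
ee_rot: [3.141, 0.0, -1.779]
force: [0.1, 0.2, 0.0]
width: 0.0876
gripper_force: 0.0
```

```bash
python3 -c "
from h import *
dowel()"
```

```text
t 10.80 dowel x 0.0194 ymid 0.0061 len 0.217 skew 0.023 | tool bx 0.0071 by -0.0019 z 0.0921 F [-0.6 -0.9 -0.1]
 stripe x@.062 -0.0131
```

>>> {"name": "apply_moves", "arguments": {
  "commands": [
    [[-1,0.001,0.005,-0.03,0],[-1,0,0,-0.02,0],[-1,0.0082,0.0392,0,0],[-1,0.0082,0.0392,0,0],[-1,0.0082,0.0392,0,0],[-1,0.0082,0.0392,0,0],[-1,0.0082,0.0392,0,0],[-1,0.0082,0.0392,0,0],[-1,0,0,0,0],[-1,0,0,0.05,0],[-1,-0.0122,-0.0588,0,0],[-1,-0.0122,-0.0588,0,0]]
  ]
}}

```text
t: 12.0
eef_pos: [0.5303, -0.0305, 0.0924]
ee_rot: [3.141, -0.0, -1.779]
force: [0.6, -0.2, -0.4]
width: 0.0876
gripper_force: 0.0
```

```bash
python3 -c "
from h import *
dowel(save='pics/w2.png')"
```

```text
t 12.05 dowel x 0.0442 ymid 0.0053 len 0.217 skew 0.023 | tool bx 0.0320 by -0.0019 z 0.0921 F [-1.2 -2.   0.1]
 stripe x@.062 0.0335
 green x 0.0541 n 64
```

View pics/w2.png

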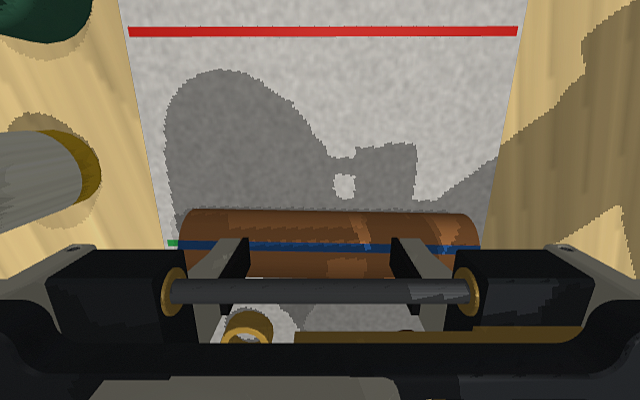

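The wrist view shows the dowel at rows 210–278 with its stripe at row 245, slightly behind the top. The green line is just visible at (172,243). The last stroke is about 10.5 mm of dowel travel, after which I lift clear.

>>> {"name": "apply_moves", "arguments": {
  "commands": [
    [[-1,0.001,0.005,-0.03,0],[-1,0,0,-0.02,0],[-1,0.0072,0.0346,0,0],[-1,0.0072,0.0346,0,0],[-1,0.0072,0.0346,0,0],[-1,0,0,0,0],[-1,0,0,0,0],[-1,0,0,0.03,0],[-1,0,0,0.1,0],[-1,0,0,0.2,0],[-1,0,0,0.2,0],[-1,0,0,0.1,0]]
  ]
}}

```text
t: 13.25
eef_pos: [0.5364, -0.008, 0.2115]
ee_rot: [-3.138, 0.001, -1.779]
force: [0.8, 0.2, 0.1]
width: 0.0874
gripper_force: 0.0
```

```bash
python3 -c "
from h import *
dowel(); dowel(save='pics/w3.png')"
```

```text
t 13.30 dowel x 0.0555 ymid 0.0050 len 0.211 skew 0.023 | tool bx 0.0574 by -0.0048 z 0.2138 F [ 1.7 -0.2  2.6]
 stripe x@.062 0.0564
 green x 0.0544 n 118
t 13.35 dowel x 0.0555 ymid 0.0045 len 0.210 skew 0.023 | tool bx 0.0574 by -0.0043 z 0.2115 F [ 0.4 -0.1  0. ]
 stripe x@.062 0.0564
 green x 0.0544 n 118
```

View pics/w3.png

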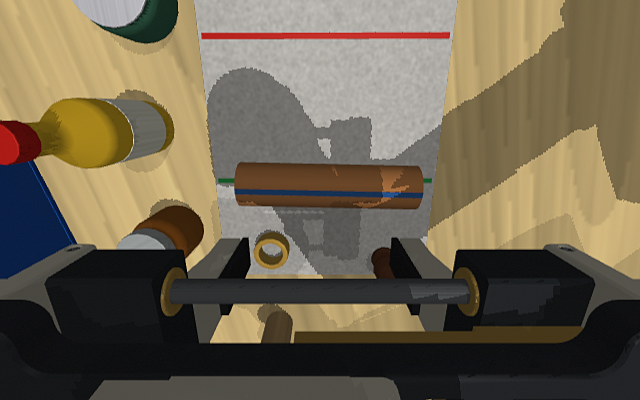

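The wrist view shows the dowel lying over the green line, whose ends are at (225,181) and (428,181). The stripe is on top at row 193, and the collar, finial and other things are undisturbed. The dowel is 1 mm from the line and still, so I'm handing in.

```bash
python3 -c "
from station import arm
print(arm.job_done())"
```

```text
the job is handed in; nothing more can be done
None
```

I rolled the dowel one full turn from the red line to the green line and handed the job in: it measured about 1 mm from the line, still, with its blue stripe on top and nothing else visibly disturbed.

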